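# Balance the bauble hanger on the knife edge and mark the point

### The arm

A 7-joint arm with a two-finger parallel gripper is mounted at the origin on a cart in front of the work surface, level with it; the furniture and walls round the work are solid. World frame = base frame: x ahead of the robot, y to its left, z up, the work surface at z = 0. Lengths are in m, angles in rad, forces in N, time in s.
With the tool pointing down it reaches from about 0.425 to 0.95 m from the base axis. Payload 16.7 kg.
Tool frame: the origin (TCP) lies between the finger pads; the fingertips stand 25 mm ahead of it and the grasp point (between the pads) lies 6 mm ahead of it (bot.tip_reach is the distance from the TCP to the fingertips, in m); z points along the fingers, y is the line along which they close (so a half turn about z gives the same grasp; the last joint's range is limited). The gripper opens to 94 mm and grips with 3 to 60 N. Pads are 16 mm wide; open, the fingers measure 119 mm over their backs; the gripper's body (75 mm by 177 mm) begins 78 mm behind the grasp point.
Start: joints at [1, 0.426, 0.074, 1.606, -0.034, 1.111, -0.067], TCP at [0.276, -0.616, 0.199] pointing down, gripper open.
Joint ranges: [-2.85, 2.85], [-0.5, 2.14], [-1.23, 1.37], [0.21, 2.46], [-1.02, 4.16], [0.16, 2.05], [-2.73, 2.73]. Speed limits (rad/s): [1.89, 1.89, 2.39, 2.39, 3.01, 3.01, 3.01].

### API

Orientations are given as a 3x3 rotation matrix whose columns are the frame's x, y, z axes.
In Python, from rig import bot, jaws, solver, sensors, get_image, calibration, order gives the robot as it stands. Calls block until the motion is done:
- bot.move_ptp(position, orientation): joint-space move of the TCP to a pose.
- bot.move_straight(position, rotation=None, velocity=0.15): straight line of the TCP; rotation=None keeps the orientation; velocity is the mean speed in m/s.
- bot.move_j(angles): joint-space move.
- jaws.grip(opening): finger opening in m; the grip force is fixed at half the most; returns when the fingers have stopped.
- bot.hold(seconds).
- solver.inverse_kinematics(position, orientation): joint angles nearest the present ones, or None.
- sensors.get_obs(): the state.
- get_image(name): name is "side" or "top"; returns (picture, depth): 384x512x3 uint8, red, green, blue; 384x512 float32, m along the optical axis (not along the pixel's ray), 0 where there is no reading.
- calibration(name): a dict with "K" (3x3 intrinsics, pixels), "R" (3x3) and "t" (3): a world point X has camera coordinates R X + t. Camera axes: x right, y down, z forward; pixel columns grow to the right and rows downward; lengths in m; the calibration is good to about 2 mm. A picture is of the moment at which its call begins. calibration takes no time and is no camera call.
A pose or a line that the arm cannot do raises bot.Unreachable and nothing moves.
- order.close_job(): hands the job in; it is judged then, once.
The state is a dict: "t": time; "joint_positions": joint angles; "qvel": joint speeds; "joint_efforts": joint torques, N m; "position": TCP position; "eef_rot": TCP orientation; "force": force on the tool from outside, world axes, zero at the start; "ft_torque": the same for the moment, N m; "gripper_width": finger opening in m; "grip_force": force on a finger pad.
Only numpy, scipy, OpenCV 4.12 (cv2) and the standard library are available. Lean on these libraries where they do the work, as an engineer would, in place of code of your own. Each camera call takes 0.05 s, during which the arm holds its last target. There are 200 camera calls.

### The job

The hanger bar with the two baubles lies off balance on the knife edge of the stand, its heavy end down on the cork. Slide it along the edge, without lifting it off or bearing down hard, until it balances level by itself with nothing else holding it. Then mark that point: push the black knob of the punch above the edge until its tip presses on the bar with about 9 N, let the punch spring back and leave the bar balancing; disturb nothing else.

Things in the scene. Friction and masses are not known exactly. Their poses are not given: they have to be found in the camera images.
- stand: balancing stand, fixed: base 380 x 84 mm with cork on top (13 mm above the table). Origin on the table below the middle of the knife edge; base from x = -175 to +205 mm; x runs along the bar, away from the robot; z up. On its +y side a 14 mm steel post at y = 34 mm carries an arm 22 mm wide over the edge (174 to 190 mm above the table) with the marking punch
- knife: steel knife edge on the stand's pedestal: horizontal, 20 mm long, across the bar (along the stand's y), rounded to 2 mm radius. Origin on top of the edge, 128 mm above the table. Two guide cheeks, 56 mm long along x, stand beside the bar with 2 mm play each side and reach 10 mm above the edge
- bar: loose wooden hanger bar 320 x 16 x 12 mm (along its x, y, z; x nearly the stand's x). Origin at the middle of its underside. Big bauble below x = -125 mm, small one below x = +125 mm, stems up to 50 mm above the bar; elsewhere it can be gripped or pushed, best 55 to 100 mm from the knife edge. Weight with baubles 0.17 to 0.26 kg. Off balance it tilts 0.1 to 0.2 rad, a bauble on the cork
- big_bauble: 76 mm bauble fixed to the bar at its x = -125 mm, the end near the robot, lowest point 96 mm below the bar's underside; origin at the top of its stem. Bauble weights vary, so the balance point is unknown: it lies 0 to 55 mm from the bar's middle towards this bauble, and at the start 15 to 80 mm from the edge on this side, so the bar must slide along the stand's +x
- small_bauble: 56 mm bauble fixed to the bar at its x = +125 mm, the far end; origin at the top of its stem
- bar_right (a point): point in the bar 155 mm from its middle towards the big bauble (5 mm short of the end, 6 mm above the underside). Lower than bar_left: the bar must go further to +x. Within some 4 mm of balance the bar settles, heavy end down, at about 0.02 to 0.03 rad per mm of error; drag of the edge hides the last 1 mm; it swings with a period of about 1.3 s and rests after a few s
- bar_left (a point): the same point at the small bauble's end, 155 mm from the bar's middle
- punch (a joint): travel of the punch's knob in m: 0 up, 0.018 fully down; its return spring takes about 1.5 N at the start and 4 N at the end of the travel
- punch_tip: the punch's steel tip, 6 mm across, straight above the knife edge; origin at its lowest point, at rest 22 mm above the edge and so 10 mm above a level bar. Once it meets the bar it gives by about 1 mm per 3 N
- punch_top (a point): centre of the top of the black knob, 26 mm across, to be pushed straight down; 220 mm above the table at rest
- dropper: bystander: amber dropper bottle, 33 mm across, 102 mm tall; origin under its base
- jar: bystander: glitter jar, 43 mm across, 58 mm tall; origin under its base
- block: bystander: sanding block 40 x 85 x 31 mm, long side along its y; origin under its base

How it is judged:
On the way, in this order (a step that is already met when the one before it is completed fails the run):
1. the bar balances level on the knife edge, untouched, for a second (angle between bar's own z axis and vertical below 0.06 rad and z of bar in the frame of stand between 0.118 and 0.138 m and y of bar in the frame of stand between -0.012 and 0.012 m and contact force between each of the fingers, the arm, punch_tip and bar below 0.05 N), for 1 s.
2. the punch presses on the balanced bar with 4 to 15 N (angle between bar's own z axis and vertical below 0.06 rad and z of bar in the frame of stand between 0.118 and 0.138 m and y of bar in the frame of stand between -0.012 and 0.012 m and contact force between each of the fingers, the arm and bar below 0.05 N and contact force between punch_tip and bar between 4 and 15 N), for 0.1 s.
At the end, for the whole second after the job is handed in: the bar balances on the knife edge, level within 0.06 rad (3.4 degrees), between the guides, nearly still and untouched by robot or punch; the punch is up (within 3 mm) (all of step 1 and value of joint punch below 0.003 m and angular speed of bar below 0.3 rad/s).
It fails at once if the bar is lifted off the knife edge (its middle rises 25 mm above its level height) (z of bar in the frame of stand above 0.153 m).
It fails at once if the bar is pressed on the knife edge with more than 20 N (contact force between bar and knife above 20 N).
It fails at once if the punch presses on the bar with more than 16 N (contact force between punch_tip and bar above 16 N).
It fails at once if a bystander is moved more than 15 mm (distance of any of dropper, jar, block from where it was at the start of the episode above 0.015 m).
It also fails if it takes over 72 s, if anything falls off the work surface, if the arm or the gripper's body presses on something with over 40 N, if the wrist force passes 120 N, or if a joint passes its speed limit or range.

## Working session

There is one attempt and no reset: what is moved stays moved. The work goes in short steps, each a Python script; the robot and the scene stay as the last script left them, time stands still between calls to the robot, and variables do not carry over. Pictures are saved under pics/ and viewed, at most 10 in all, crops included, and the job is handed in when it is done.

```bash
ls; mkdir -p pics
python3 - <<'E'
from rig import *
import cv2,numpy as np
for n in("side","top"):
    p,d=get_image(n); cv2.imwrite(f"pics/{n}0.png",p[:,:,::-1]); np.save(f"pics/{n}0.npy",d)
    c=calibration(n); print(n,c["K"].tolist(),np.round(c["R"],3).tolist(),c["t"], "cam",-np.array(c["R"]).T@c["t"])
o=sensors.get_obs();print(o["t"],o["position"],o["force"])
E
```

```text
pics
side [[469.09126064877836, 0.0, 259.6640049924346], [0.0, 469.09126064877836, 189.1866451382538], [0.0, 0.0, 1.0]] [[1.0, -0.007, 0.018], [0.009, -0.638, -0.77], [0.017, 0.77, -0.637]] [-0.53401567  0.16294719  1.22630283] cam [ 0.51172588 -0.84455304  0.91673875]
top [[372.2642052112288, 0.0, 249.97228190860363], [0.0, 372.2642052112288, 188.22370958971527], [0.0, 0.0, 1.0]] [[-0.019, -1.0, -0.008], [-0.998, 0.02, -0.065], [0.065, 0.007, -0.998]] [0.07513162 0.54090066 0.97314112] cam [0.47801607 0.05747207 1.0066874 ]
0.1 [ 0.275534   -0.6157484   0.19794666] [-1.42793776 -0.37747807 -0.37948258]
```

View pics/side0.png

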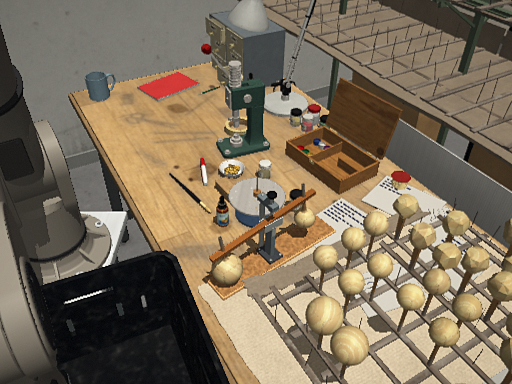

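View pics/top0.png

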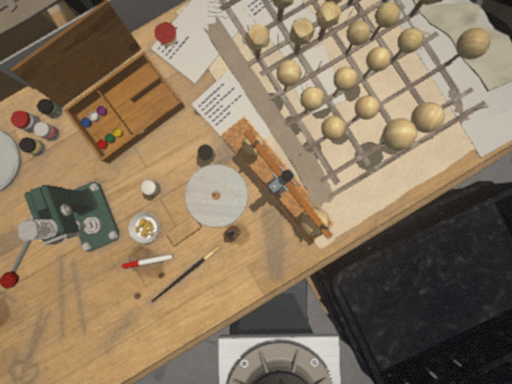

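The side view shows the stand: big bauble near (227,270), small one (304,218), knob about (271,195). The top view shows the bar from (240,150) to (325,235), with the knob at about (286,177). I'll enlarge both.

Run:
```python
import cv2,numpy as np
a=cv2.imread("pics/side0.png")[170:300,190:350]; b=cv2.imread("pics/top0.png")[110:250,215:345]
a=cv2.resize(a,None,fx=4.9,fy=4.6,interpolation=cv2.INTER_CUBIC) if 0 else cv2.resize(a,None,fx=4.6,fy=4.6,interpolation=cv2.INTER_CUBIC)
b=cv2.resize(b,None,fx=4.2,fy=4.2,interpolation=cv2.INTER_CUBIC)
cv2.imwrite("pics/side0c.png",a);cv2.imwrite("pics/top0c.png",b);print(a.shape,b.shape)
```

```text
(598, 736, 3) (588, 546, 3)
```

View pics/side0c.png

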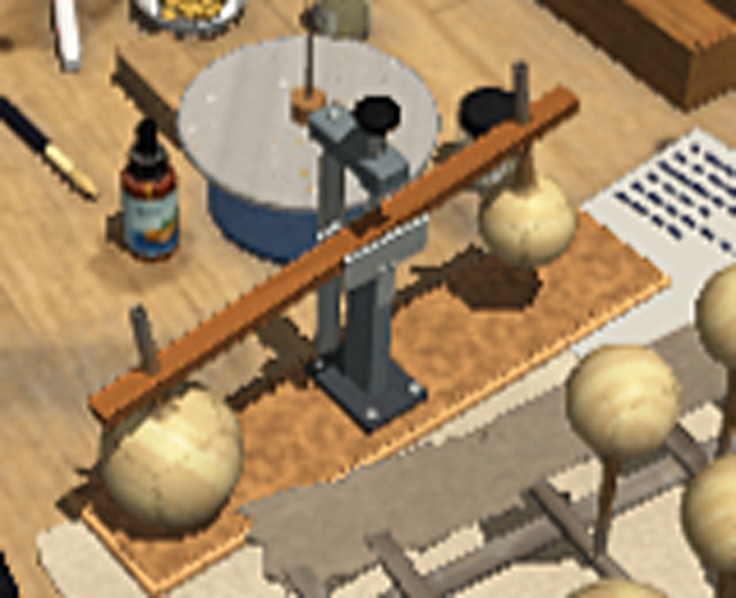

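View pics/top0c.png

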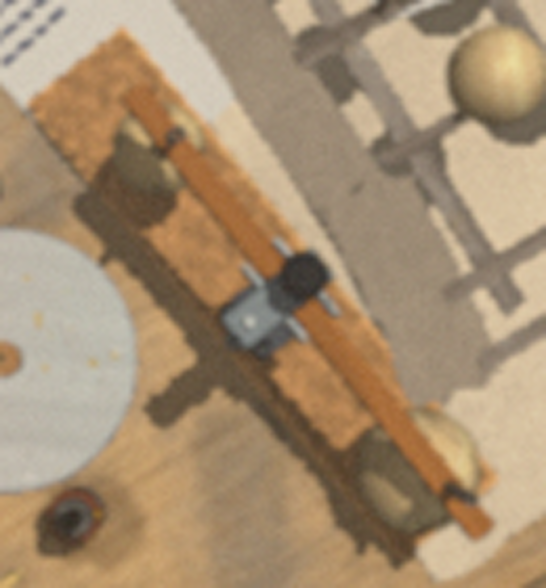

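```bash
cat > h.py <<'E'
import numpy as np,cv2
from scipy.optimize import least_squares
from rig import calibration
C={n:{k:np.array(v) for k,v in calibration(n).items()} for n in("side","top")}
def proj(n,X):
    c=C[n]; p=(c["R"]@np.asarray(X).T).T+c["t"]; q=p@c["K"].T; return q[...,:2]/q[...,2:]
def full(n,uv):
    s,o=dict(side=(4.6,(190,170)),top=(4.2,(215,110)))[n]
    return (np.array(uv)+.5)/s-.5+np.array(o)
def Rz(a): return np.array([[np.cos(a),-np.sin(a),0],[np.sin(a),np.cos(a),0],[0,0,1.]])
def Ry(a): return np.array([[np.cos(a),0,np.sin(a)],[0,1,0],[-np.sin(a),0,np.cos(a)]])
def stand_pts(p,P): return np.asarray(P)@Rz(p[2]).T+[p[0],p[1],0]
E
python3 - <<'E'
from h import *
obs=[("side",(155,592),(-.175,-.042,.013)),("side",(85,512),(-.175,.042,.013)),("side",(668,283),(.205,-.042,.013)),("side",(585,212),(.205,.042,.013)),
("side",(378,108),(0,0,.220)),("top",(305,278),(0,0,.220)),("top",(32,103),(.205,.042,.013)),("top",(122,30),(.205,-.042,.013))]
f=lambda p:np.concatenate([proj(n,stand_pts(p,[P]))[0]-full(n,u) for n,u,P in obs])
r=least_squares(f,[.5,0,.8],loss="soft_l1"); p=r.x; print("stand",p,np.round(f(p),1))
# bar: params s (bar middle x in stand), tilt, y, yaw, z at knife
# top-face end centres & stems tops
bo=[("top",(133,93),(.16,0,.012)),("top",(482,526),(-.16,0,.012)),("side",(103,402),(-.16,-.008,.012)),("side",(578,101),(.16,-.008,.012)),("side",(558,89),(.16,.008,.012)),
("side",(140,312),(-.125,0,.062)),("side",(519,66),(.125,0,.062))]
def B(q,P): # rotate about knife: underside passes knife top
    return stand_pts(p,(np.array(P)+[q[0],0,0])@Ry(q[1]).T@Rz(q[2]).T+[0,q[3],.128])
g=lambda q:np.concatenate([proj(n,B(q,[P]))[0]-full(n,u) for n,u,P in bo])
r=least_squares(g,[0,-.15,0,0],loss="soft_l1");print("bar mid,tilt,yaw,y",r.x,np.round(g(r.x),1))
np.save("fit.npy",np.r_[p,r.x])
# dropper top
c=C["top"];u=full("top",(70,520));print("bottle ray ok")
d=np.load("pics/top0.npy");z=d[int(u[1]),int(u[0])];X=c["R"].T@(np.linalg.inv(c["K"])@[*u,1]*z-c["t"]);print("dropper",X,"in stand",Rz(p[2]).T@(X-[p[0],p[1],0]))
from rig import *
for s in(-.07,-.085,-.1):
  for hf in(0,np.pi):
    T=stand_pts(p,[[s,0,.16]])[0];R=Rz(p[2]+hf)@np.diag([1,-1,-1]);print(s,hf,T,solver.inverse_kinematics(T,R))
E
```

```text
stand [ 0.55708496 -0.01906414  0.67377651] [-0.3  1.5 -5.1 -3.1  0.9 -1.5 -2.4 -2.4 -0.4  0.8  1.2 -1.5 -1.9 -0.2
  0.6 -2.4]
bar mid,tilt,yaw,y [-0.0150989  -0.12255106 -0.00398793  0.00158801] [-0.5 -1.6  2.   1.1 -0.   3.4  0.1  0.3  0.1 -0.3 -0.6 -1.5  0.3 -1.5]
bottle ray ok
dropper [0.42819643 0.11117135 0.10143889] in stand [-0.01946329  0.18219417  0.10143889]
-0.07 0 [ 0.502382   -0.06274005  0.16      ] [ 0.32088252  0.21590545 -0.36650168  2.00050671  0.09511968  0.94127725
 -0.99096138]
-0.07 3.141592653589793 [ 0.502382   -0.06274005  0.16      ] [ 0.86180512  0.34783063 -1.02222719  1.97356334  0.35063125  1.00981688
  1.91982446]
-0.085 0 [ 0.49065993 -0.07209918  0.16      ] [ 0.33609908  0.19810574 -0.35824798  2.02204824  0.08584326  0.93548199
 -0.96375391]
-0.085 3.141592653589793 [ 0.49065993 -0.07209918  0.16      ] [ 0.89281172  0.32542905 -1.02230571  1.99465143  0.33053191  0.99841028
  1.95560356]
-0.1 0 [ 0.47893787 -0.0814583   0.16      ] [ 0.3517857   0.18062708 -0.34979598  2.04289866  0.07686574  0.93020695
 -0.93578075]
-0.1 3.141592653589793 [ 0.47893787 -0.0814583   0.16      ] [ 0.92476539  0.30319941 -1.02257399  2.01503058  0.31022638  0.98763133
  1.9930157 ]
```

```bash
cat >> h.py <<'E'
def Bp(p,q,P): return stand_pts(p,(np.array(P)+[q[0],0,0])@Ry(q[1]).T@Rz(q[2]).T+[0,q[3],.128])
E
python3 - <<'E'
from h import *
obs=[("side",(155,592),(-.175,-.042,.013)),("side",(668,283),(.205,-.042,.013)),("side",(585,212),(.205,.042,.013)),
("side",(378,108),(0,0,.220)),("top",(305,278),(0,0,.220)),("top",(32,103),(.205,.042,.013)),("top",(122,30),(.205,-.042,.013))]
bo=[("top",(133,93),(.16,0,.012)),("top",(482,526),(-.16,0,.012)),("side",(103,402),(-.16,-.008,.012)),("side",(578,101),(.16,-.008,.012)),("side",(558,89),(.16,.008,.012)),
("side",(140,312),(-.125,0,.062)),("side",(519,66),(.125,0,.062))]
def f(v):
    p,q=v[:3],v[3:]
    return np.concatenate([proj(n,stand_pts(p,[P]))[0]-full(n,u) for n,u,P in obs]+[proj(n,Bp(p,q,[P]))[0]-full(n,u) for n,u,P in bo]+[[q[2]*100,q[3]*1000]])
r=least_squares(f,[.557,-.019,.68,-.015,-.12,0,0],loss="soft_l1");print(r.x,np.round(r.fun,1));np.save("fit.npy",r.x)
E
```

```text
[ 5.55988310e-01 -1.76168436e-02  6.64170453e-01 -1.49965224e-02
 -1.23899476e-01  2.43174004e-03 -1.31091073e-05] [-1.3  0.6  0.8 -1.4 -2.3 -2.4 -0.9  0.4  0.5 -1.  -2.  -0.3  0.7 -2.3
 -0.5 -1.7  1.6  1.2 -0.2  3.3  0.2  0.2  0.2 -0.3 -0.7 -1.7  0.3 -1.5
  0.2 -0. ]
```

```bash
cat >> h.py <<'E'
from rig import bot,jaws,solver,sensors,get_image,order
v=np.load("fit.npy");P,Q=v[:3],v[3:]
RT=Rz(P[2])@np.diag([1,-1,-1.])
def W(x,y,z): return stand_pts(P,[[x,y,z]])[0]
def wrench(n=5):
    F=[];M=[]
    for _ in range(n):
        bot.hold(.05);o=sensors.get_obs();F.append(o["force"]);M.append(o["ft_torque"])
    R=Rz(P[2]).T; return R@np.mean(F,0),R@np.mean(M,0),np.std(F,0)
def loc(): return Rz(P[2]).T@(np.array(sensors.get_obs()["position"])-[P[0],P[1],0])
def snap(n,name=None):
    p,d=get_image(n)
    if name: cv2.imwrite(f"pics/{name}.png",p[:,:,::-1])
    return p,d
E
python3 - <<'E'
from h import *
o=sensors.get_obs();bot.move_straight(np.array(o["position"])+[0,0,.1],velocity=.3)
bot.move_ptp(W(-.105,0,.24),RT)
bot.hold(.3);print(sensors.get_obs()["t"],wrench(),loc())
bot.move_straight(W(-.105,0,.128),velocity=.15);bot.hold(.2);print(wrench(),loc())
snap("side","a1")
a=cv2.imread("pics/a1.png")[150:300,180:360];cv2.imwrite("pics/a1c.png",cv2.resize(a,None,fx=4,fy=4,interpolation=cv2.INTER_CUBIC))
print(sensors.get_obs()["t"])
E
```

```text
2.9417 (array([ 0.2300554 , -0.01587823,  0.19013332]), array([-0.01854645, -0.00427033,  0.00970078]), array([0.44866326, 0.75877317, 0.57463641])) [-1.04999292e-01 -1.14381634e-06  2.40000161e-01]
(array([ 0.31568033, -0.29785672, -0.43053897]), array([-0.00865377, -0.0062544 , -0.00233647]), array([0.25919796, 0.38843368, 0.73957116])) [-1.04987779e-01 -8.19245086e-05  1.28174997e-01]
4.5917
```

View pics/a1c.png

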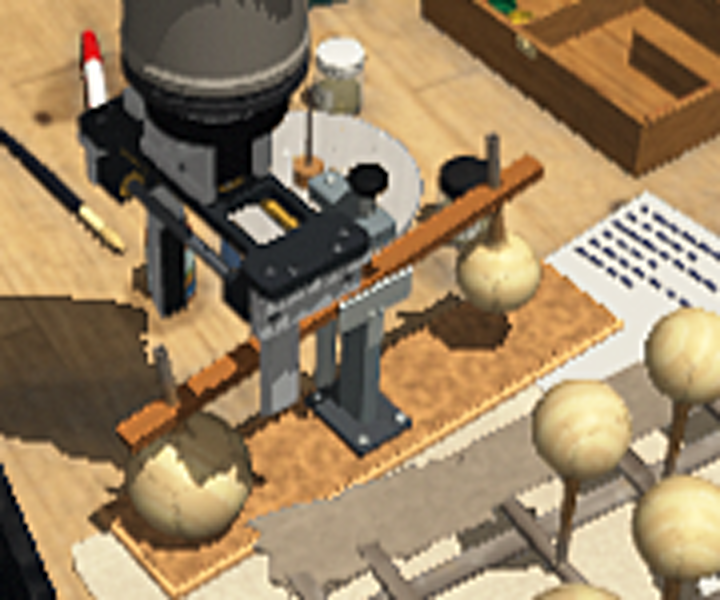

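The fingers straddle the bar cleanly at about (280,340) in the crop, clear of the stand. Next I'll close in stages, level the bar and weigh it.

Run:
```python
from h import *
def wr(n=30):
    F=[];M=[]
    for _ in range(n):
        bot.hold(.01);o=sensors.get_obs();F.append(o["force"]);M.append(o["ft_torque"])
    R=Rz(P[2]).T; F=np.array(F)@R.T;M=np.array(M)@R.T
    return np.round(F.mean(0),2),np.round(M.mean(0),3),np.round(M.std(0),3)
t=lambda:round(sensors.get_obs()["t"],2)
print(t(),wr())
jaws.grip(.018);print(t(),sensors.get_obs()["gripper_width"],wr())
jaws.grip(.0);o=sensors.get_obs();print(t(),o["gripper_width"],o["grip_force"],wr())
l=loc();bot.move_straight(W(l[0],l[1],l[2]+.006),velocity=.03);bot.hold(.1);print(t(),wr())
snap("side","a2");print(t())
```

```text
4.59 (array([0.02, 0.11, 0.07]), array([-0.017,  0.005, -0.002]), array([0.021, 0.033, 0.035]))
6.07 0.01853020188277187 (array([ 0.05, -0.11,  0.08]), array([-0.02 ,  0.004,  0.006]), array([0.032, 0.034, 0.029]))
6.78 0.0003741690050739559 0.0 (array([ 0.05, -0.08, -0.19]), array([-0.007, -0.002,  0.008]), array([0.024, 0.03 , 0.027]))
7.48 (array([-0.09,  0.09, -0.16]), array([-0.023,  0.002,  0.012]), array([0.028, 0.019, 0.028]))
7.78
```

Run:
```python
import cv2
a=cv2.imread("pics/a2.png")[150:300,180:360];cv2.imwrite("pics/a2c.png",cv2.resize(a,None,fx=4,fy=4,interpolation=cv2.INTER_CUBIC))
```

```text
(no output)
```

View pics/a2c.png

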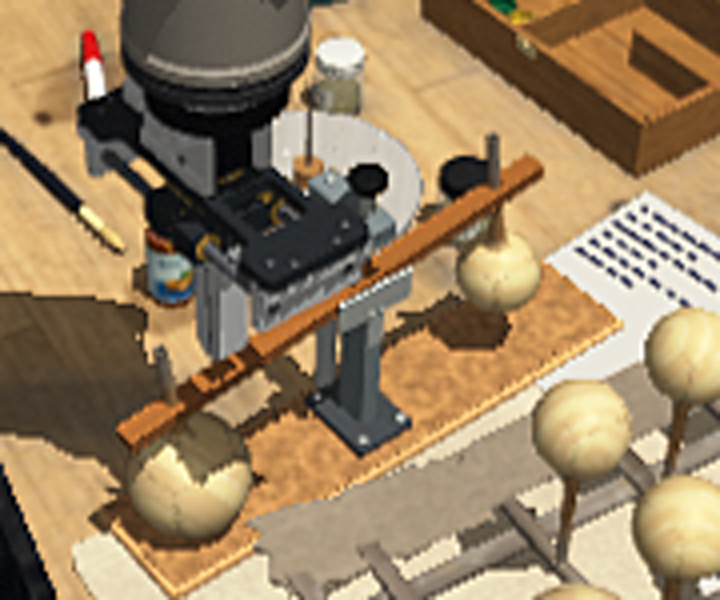

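Run:
```python
from h import *
l=loc();print(l,bot.tip_reach,sensors.get_obs()["eef_rot"])
cr=lambda X:np.round((proj("side",X)-[180,150])*4+1.5,0)
print("a1 near/far tips",cr(np.array([W(-.105,-.055,.103),W(-.105,.055,.103)])))
print("a2 tip",cr(np.array([W(-.105,0,.109),W(-.113,-.01,.109),W(-.097,-.01,.109)])))
print("bar top at -105, -113",cr(Bp(P,Q,[[-.09,0,.012],[-.098,0,.012],[-.16,0,.012],[.16,0,.012]])))
c=C["side"]
d=get_image("side")[1]
def pt(u,vv):
    x,y=(u-1.5)/4+180,(vv-1.5)/4+150;z=d[int(round(y)),int(round(x))]
    X=c["R"].T@(np.linalg.inv(c["K"])@[x,y,1]*z-c["t"]);return np.round(Rz(P[2]).T@(X-[P[0],P[1],0]),3)
for q in((225,335),(225,350),(225,362),(225,375),(215,375),(260,345),(150,430),(450,220),(375,178),(240,420)):print(q,pt(*q))
```

```text
[-1.05028833e-01  3.44097423e-05  1.33920129e-01] 0.025 [[ 7.87386792e-01  6.16459266e-01 -1.13358525e-04]
 [ 6.16459269e-01 -7.87386798e-01 -1.14969297e-05]
 [-9.63443946e-05 -6.08283825e-05 -9.99999994e-01]]
a1 near/far tips [[278. 453.]
 [168. 344.]]
a2 tip [[221. 390.]
 [220. 406.]
 [242. 393.]]
bar top at -105, -113 [[220. 369.]
 [209. 376.]
 [121. 434.]
 [535. 162.]]
(225, 335) [-0.111 -0.013  0.168]
(225, 350) [-0.11  -0.012  0.155]
(225, 362) [-0.098  0.004  0.124]
(225, 375) [-0.104 -0.004  0.124]
(215, 375) [-0.109  0.001  0.123]
(260, 345) [-0.077 -0.001  0.13 ]
(150, 430) [-0.16  -0.007  0.117]
(450, 220) [ 0.069 -0.002  0.15 ]
(375, 178) [ 0.004 -0.005  0.219]
(240, 420) [-0.053  0.052  0.003]
```

```bash
cat >> h.py <<'E'
def cloud(n="side"):
    d=get_image(n)[1];c=C[n];vv,uu=np.mgrid[:384,:512]
    X=(np.stack([uu,vv,np.ones_like(uu)],-1)@np.linalg.inv(c["K"]).T*d[...,None]-c["t"])@c["R"]
    return ((X-[P[0],P[1],0])@Rz(P[2]))[d>0]
E
python3 - <<'E'
from h import *
jaws.grip(.094);print(loc(),sensors.get_obs()["gripper_width"])
X=cloud()
m=(abs(X[:,0]+.105)<.014)&(X[:,1]<-.03)&(X[:,1]>-.085)&(X[:,2]>.03)&(X[:,2]<.25)
S=X[m];S=S[S[:,2].argsort()];print(len(S));print(np.round(S[:14],3));
E
```

```text
[-1.05023863e-01 -2.39233290e-05  1.33990604e-01] 0.0939335698891282
253
[[-0.115 -0.032  0.043]
 [-0.111 -0.032  0.043]
 [-0.116 -0.034  0.048]
 [-0.112 -0.033  0.052]
 [-0.116 -0.034  0.052]
 [-0.111 -0.032  0.054]
 [-0.115 -0.033  0.055]
 [-0.11  -0.031  0.056]
 [-0.115 -0.033  0.057]
 [-0.113 -0.031  0.058]
 [-0.11  -0.03   0.059]
 [-0.116 -0.031  0.06 ]
 [-0.11  -0.031  0.063]
 [-0.115 -0.033  0.064]]
```

Run:
```python
from h import *
X=cloud()
m=(abs(X[:,0]+.105)<.014)&(X[:,1]<-.045)&(X[:,1]>-.085)&(X[:,2]>.03)&(X[:,2]<.25)
S=X[m];S=S[S[:,2].argsort()];print(len(S));print(np.round(S[:8],3));
bot.move_straight(W(-.105,0,.094),velocity=.1)
X=cloud();m=(abs(X[:,0]+.105)<.014)&(X[:,1]<-.045)&(X[:,1]>-.085)&(X[:,2]>.03)&(X[:,2]<.25)
S=X[m];S=S[S[:,2].argsort()];print(len(S));print(np.round(S[:8],3),loc(),wrench())
snap("side","a3");a=cv2.imread("pics/a3.png")[150:300,180:360];cv2.imwrite("pics/a3c.png",cv2.resize(a,None,fx=4,fy=4,interpolation=cv2.INTER_CUBIC));print(sensors.get_obs()["t"])
```

```text
234
[[-0.114 -0.051  0.141]
 [-0.113 -0.051  0.144]
 [-0.114 -0.056  0.149]
 [-0.115 -0.052  0.15 ]
 [-0.111 -0.059  0.15 ]
 [-0.106 -0.059  0.15 ]
 [-0.101 -0.06   0.15 ]
 [-0.097 -0.059  0.151]]
349
[[-0.115 -0.052  0.103]
 [-0.113 -0.051  0.104]
 [-0.114 -0.055  0.109]
 [-0.114 -0.051  0.109]
 [-0.111 -0.058  0.109]
 [-0.101 -0.06   0.111]
 [-0.107 -0.06   0.112]
 [-0.114 -0.055  0.112]] [-0.10471542 -0.00017819  0.09442181] (array([0.00738301, 0.03931315, 0.22184948]), array([-0.00863896,  0.0101034 , -0.01233567]), array([0.51205678, 0.24675092, 0.4312698 ]))
10.2833
```

View pics/a3c.png

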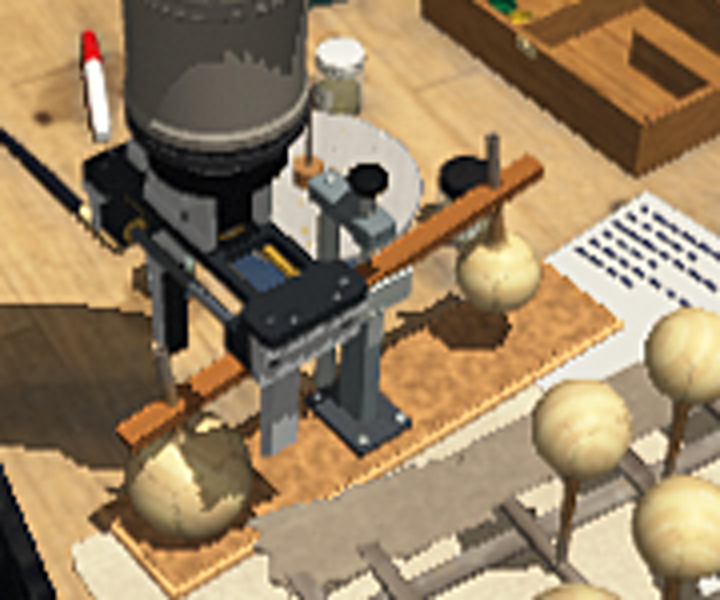

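The near finger now reaches below the bar (tip at (278,452)). The depth image puts the tips 40 mm higher than the reported TCP implies, so I'll use that offset.

```bash
cat >> h.py <<'E'
def wr(n=40):
    F=[];M=[]
    for _ in range(n):
        bot.hold(.01);o=sensors.get_obs();F.append(o["force"]);M.append(o["ft_torque"])
    R=Rz(P[2]).T; F=np.array(F)@R.T;M=np.array(M)@R.T
    return np.round(F.mean(0),2),np.round(M.mean(0),4)
t=lambda:round(sensors.get_obs()["t"],2)
def go(x,z,v=.05): bot.move_straight(W(x,0,z),velocity=v)
E
python3 - <<'E'
from h import *
go(-.105,.090);print(t(),wr())
jaws.grip(.02);o=sensors.get_obs();print(t(),o["gripper_width"])
jaws.grip(.0);o=sensors.get_obs();print(t(),o["gripper_width"],o["grip_force"],wr(20))
if o["gripper_width"]>.01:
    go(-.105,.097,.03);print(t(),wr())
    go(-.105,.101,.03);print(t(),wr(),loc())
    go(-.085,.101);print(t(),wr(),loc())
E
```

```text
10.53 (array([0.03, 0.07, 0.01]), array([-0.0145, -0.0025,  0.0043]))
12.07 0.019761350770584014
12.32 0.015523073608202098 29.951993823051453 (array([-0.33,  0.17, -0.17]), array([-0.0136,  0.0639, -0.0116]))
12.87 (array([ 0.01,  0.11, -2.14]), array([-0.0213,  0.1117,  0.0016]))
13.48 (array([ 0.16,  0.27, -2.47]), array([-0.0074,  0.0909,  0.012 ])) [-1.04995806e-01  9.88128860e-06  1.00973721e-01]
14.37 (array([ 0.05,  0.01, -2.13]), array([-0.021 ,  0.1075, -0.0026])) [-8.51346066e-02 -9.00552448e-05  1.01049843e-01]
```

```bash
cat >> h.py <<'E'
def bar(ylim=.013):
    "tilt (far end up +), mid x, z of underside at knife, from depth, robot finger region excluded by robust fit"
    X=cloud();X=X[(abs(X[:,1])<ylim)&(X[:,2]>.08)&(X[:,2]<.2)&(abs(X[:,0])<.24)]
    f=X[(X[:,0]>.035)&(X[:,0]<.21)];n=X[(X[:,0]<-.035)]
    # hypothesis search: tilt,z maximising points close to the top face
    S=np.vstack([f,n]);best=(0,)
    for a in np.arange(-.26,.261,.004):
        r=S[:,2]-np.tan(a)*S[:,0]
        for z in np.arange(.130,.150,.001):
            k=(abs(r-z)<.003).sum()
            if k>best[0]:best=(k,a,z)
    k,a,z=best;r=S[:,2]-np.tan(a)*S[:,0]-z;I=S[abs(r)<.004]
    A=np.polyfit(I[:,0],I[:,2],1);r=S[:,2]-np.polyval(A,S[:,0]);I=S[abs(r)<.004]
    st=S[(r>.015)&(r<.048)];fs=st[st[:,0]>.07];ns=st[st[:,0]<-.05]
    return dict(n=k,tilt=round(float(A[0]),4),z0=round(float(A[1]),4),ends=np.round([I[:,0].min(),I[:,0].max()],4),far_stem=np.round(np.median(fs,0),4) if len(fs) else None,near_stem=np.round(np.median(ns,0),4) if len(ns) else None,nf=(len(fs),len(ns)))
E
python3 - <<'E'
from h import *
b=bar();print(b)
go(-.062,.0965);print(t(),wr(20),bar())
jaws.grip(.04);bot.hold(.3);print(t());print(bar());bot.hold(.3);print(bar(),t())
E
```

```text
{'n': np.int64(403), 'tilt': 0.137, 'z0': 0.1463, 'ends': array([-0.1542,  0.165 ]), 'far_stem': array([ 0.1223, -0.0027,  0.1905]), 'near_stem': array([-0.095 , -0.0025,  0.1599]), 'nf': (24, 75)}
15.37 (array([ 0.42,  0.13, -1.33]), array([ 0.0157, -0.0369, -0.0001])) {'n': np.int64(413), 'tilt': 0.1446, 'z0': 0.139, 'ends': array([-0.1317,  0.1859]), 'far_stem': array([ 0.1447, -0.0027,  0.1871]), 'near_stem': array([-0.0719, -0.0019,  0.1556]), 'nf': (19, 77)}
16.47
{'n': np.int64(446), 'tilt': 0.2248, 'z0': 0.1389, 'ends': array([-0.1295,  0.1817]), 'far_stem': array([ 0.1409, -0.0006,  0.1943]), 'near_stem': array([-0.1042, -0.0033,  0.1508]), 'nf': (16, 36)}
{'n': np.int64(446), 'tilt': 0.2259, 'z0': 0.1388, 'ends': array([-0.1298,  0.184 ]), 'far_stem': array([0.142 , 0.0002, 0.1931]), 'near_stem': array([-0.104 , -0.0041,  0.1508]), 'nf': (15, 35)} 16.87
```

Run:
```python
from h import *
k=.030
def pose(d,th,lift=0):
    c,s=np.cos(th),np.sin(th);n=np.array([-s,0,c]);G=np.array([0,0,.128+lift])+d*np.array([c,0,s])+.006*n
    return W(*(G-k*n)),Rz(P[2])@Ry(-th)@np.diag([1,-1,-1.])
th=.226
bot.move_straight(*pose(-.083,th,0),velocity=.06);print(t(),wr(20),bar()["tilt"])
jaws.grip(0);o=sensors.get_obs();print(t(),o["gripper_width"],wr(20))
if o["gripper_width"]>.01:
    for a in(.15,.075,0):
        bot.move_straight(*pose(-.083,a,.002),velocity=.05)
    print(t(),wr(),bar())
    bot.move_straight(*pose(-.065,0,.002),velocity=.05);print(t(),wr(),bar())
```

```text
17.37 (array([ 0.21,  0.  , -0.08]), array([-0.02  ,  0.1895,  0.0022])) 0.2258
18.08 0.015843484640370543 (array([ 0.81,  0.63, -0.39]), array([0.088 , 0.06  , 0.0599]))
19.13 (array([ 0.25,  0.11, -1.56]), array([0.0388, 0.0362, 0.0157])) {'n': np.int64(357), 'tilt': -0.0179, 'z0': 0.1392, 'ends': array([-0.1314,  0.1896]), 'far_stem': array([ 0.151 , -0.0024,  0.1702]), 'near_stem': array([-0.0944, -0.0028,  0.1664]), 'nf': (35, 54)}
20.02 (array([-0.11,  0.03, -2.22]), array([-0.0184,  0.1467,  0.0075])) {'n': np.int64(360), 'tilt': -0.0207, 'z0': 0.1395, 'ends': array([-0.114 ,  0.2058]), 'far_stem': array([ 0.1702, -0.0027,  0.1693]), 'near_stem': array([-0.0761, -0.0035,  0.1693]), 'nf': (31, 56)}
```

```bash
cat >> h.py <<'E'
k=.030
def pose(d,th,lift=0):
    c,s=np.cos(th),np.sin(th);n=np.array([-s,0,c]);G=np.array([0,0,.128+lift])+d*np.array([c,0,s])+.006*n
    return W(*(G-k*n)),Rz(P[2])@Ry(-th)@np.diag([1,-1,-1.])
E
python3 - <<'E'
from h import *
for l in(.001,0):
    bot.move_straight(*pose(-.065,0,l),velocity=.02);F=wr(25);print(l,F)
    if F[0][2]>-1.2:break
jaws.grip(.03)
for i in range(6):
    b=bar();print(t(),b["tilt"],b["z0"],b["ends"]);bot.hold(.25)
E
```

```text
0.001 (array([-0.56, -0.14, -0.41]), array([-0.0581,  0.1579, -0.0209]))
21.38 0.1228 0.139 [-0.1143  0.2036]
21.68 0.128 0.139 [-0.1136  0.2047]
21.98 0.0424 0.139 [-0.1141  0.2077]
22.27 0.0434 0.1391 [-0.1137  0.2076]
22.57 0.0988 0.1389 [-0.114   0.2043]
22.88 0.0952 0.1389 [-0.1146  0.2041]
```

Run:
```python
from h import *
bot.hold(1.2)
T=[]
for i in range(9):
    b=bar();T.append(b["tilt"]);bot.hold(.1)
print(t(),T,b["ends"])
```

```text
25.68 [0.0677, 0.0643, 0.068, 0.0652, 0.0669, 0.066, 0.0674, 0.0653, 0.0666] [-0.1133  0.205 ]
```

```bash
cat > step.py <<'E'
import sys
from h import *
th,dx=float(sys.argv[1]),float(sys.argv[2]);d=-.065
mid=lambda:round(float(np.mean([bar()["far_stem"][0] for _ in range(3)])),4)
bot.move_straight(*pose(d,th,.0005),velocity=.03);bot.hold(.1);m0=mid()
jaws.grip(0);o=sensors.get_obs();print(t(),o["gripper_width"],wr(10))
bot.move_straight(*pose(d+dx/2,th/2,.0008),velocity=.02)
bot.move_straight(*pose(d+dx,0,.0008),velocity=.02);print(t(),wr(20),bar()["tilt"],m0,mid())
jaws.grip(.03);bot.hold(1.5);T=[]
for i in range(12): T.append(bar()["tilt"]);bot.hold(.08)
print(t(),T,mid())
E
python3 step.py .0665 .0028
```

```text
26.62 0.015548978568309136 (array([0.7 , 0.43, 0.14]), array([ 0.002 , -0.0989,  0.0097]))
27.23 (array([ 0.94,  0.07, -0.49]), array([ 2.000e-04, -2.384e-01,  3.000e-03])) 0.0001 0.1672 0.1726
31.16 [0.0157, 0.0161, 0.0159, 0.016, 0.0159, 0.0154, 0.0164, 0.0157, 0.0167, 0.0151, 0.0152, 0.0189] 0.1718
```

Run:
```python
from h import *
x=loc()[0]
go(x,.14,.06);print(t(),bar()["tilt"]);go(x,.235,.15);jaws.grip(0);go(0,.235,.15);bot.hold(.2)
f0=wr(20)[0][2];print(t(),f0,loc(),bar()["tilt"])
go(0,.213,.1);z=.213
while z>.195:
    f=wr(12)[0][2]-f0
    if f>1:break
    z-=.0015;go(0,z,.03)
print("contact",z,f,t())
```

```text
32.04 0.0169
34.42 0.07 [-3.91271591e-04 -1.62680085e-04  2.35164035e-01] 0.0169
contact 0.213 1.21 34.94
```

Run:
```python
from h import *
f0=.05;z=.213;print(wr(30)[0],bar()["tilt"])
for dz in(.002,.004,.0015,.0015,.001,.001,.001,.001,.001,.001,.0007,.0007,.0007):
    z-=dz;go(0,z,.02);bot.hold(.05);f=wr(20)[0][2]-f0;print(round(z,4),round(f,2),t())
    if f>6.5:break
print(bar()["tilt"])
```

```text
[0.18 0.13 0.1 ] 0.0167
0.211 1.64 35.71
0.207 2.29 36.27
0.2055 2.2 36.74
0.204 2.6 37.21
0.203 2.88 37.67
0.202 5.11 38.14
0.201 6.91 38.61
0.0161
```

Run:
```python
from h import *
f0=.05
for z in(.2003,.1995):
    go(0,z,.01);f=wr(20)[0][2]-f0;print(z,round(f,2),t())
    if f>11.5:break
if f<11.2: go(0,z-.0004,.01);print(wr(30)[0])
print(bar()["tilt"])
go(0,.205,.02);go(0,.25,.06);bot.hold(1.5)
for i in range(8): print(bar()["tilt"],end=" ");bot.hold(.2)
X=cloud();S=X[(abs(X[:,0])<.01)&(abs(X[:,1])<.01)&(X[:,2]<.228)&(X[:,2]>.2)];print(t(),"knob top",S[:,2].max())
snap("side","end");a=cv2.imread("pics/end.png")[130:300,180:360];cv2.imwrite("pics/endc.png",cv2.resize(a,None,fx=3.5,fy=3.5))
```

```text
0.2003 8.56 39.08
0.1995 10.14 39.49
[-1.41  1.04 11.01]
0.0157
0.0172 0.0156 0.0158 0.0169 0.0163 0.0168 0.0143 0.0162 44.93 knob top 0.22218777749827412
```

View pics/endc.png

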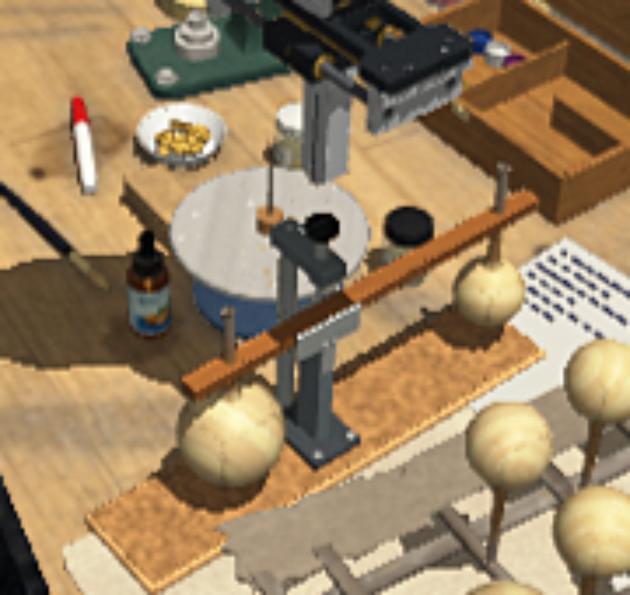

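The bar balances between the guides, with both baubles clear of the cork. The punch knob at (322,228) is back up and the fingers are clear above it.

```bash
python3 -c "
from rig import order
print(order.close_job())"
```

```text
the job is handed in; nothing more can be done
None
```

I handed the job in at about 45 s: the bar balances level to about 0.016 rad, the punch pressed it with about 8 N (estimated from 11 N at the wrist) and sprang back up, but I had lifted the bar several mm off the edge during two of the moves instead of only sliding it.

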